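# Fetch the flower block from behind the dye bottles

## Task

The flower printing block is hemmed in by the three dye bottles at the back of the timber tote. Stand all three bottles on the steel drip tray, then fetch the block and set it face down in the middle of the purple ink pad, and after that put every bottle back upright on the same rubber pad in the tote that it came from. Leave the two small pigment tins in the tote where they are, do not tip the bottles over, and let go of everything at the end.

Things in the scene. Friction and masses are not known exactly. Their poses are not given: they have to be found in the camera images.
- bottle_red: Dye bottle, white with red label band and red screw cap: round, 66 mm diameter, 160 mm tall, about 0.32 kg. Straight body up to 118 mm, shoulder sloping in to 133 mm, then the hard cap, 34 mm diameter, 27 mm tall, by which it can be lifted. Origin: centre of its underside, z up. Starts on one of the tote's three rubber pads.
- bottle_blue: Dye bottle, white with blue label band and blue screw cap: round, 66 mm diameter, 160 mm tall, about 0.32 kg. Straight body up to 118 mm, shoulder sloping in to 133 mm, then the hard cap, 34 mm diameter, 27 mm tall, by which it can be lifted. Origin: centre of its underside, z up. Starts on one of the tote's three rubber pads.
- bottle_yellow: Dye bottle, white with yellow label band and yellow screw cap: round, 66 mm diameter, 160 mm tall, about 0.32 kg. Straight body up to 118 mm, shoulder sloping in to 133 mm, then the hard cap, 34 mm diameter, 27 mm tall, by which it can be lifted. Origin: centre of its underside, z up. Starts on one of the tote's three rubber pads.
- flower_block: Wooden printing block: dark scalloped square base 56 x 56 mm, 22 mm thick, printing face down, with a pale wooden grip on its middle, 50 mm long (block's x), 22 mm wide (its y), 32 mm tall; 54 mm tall in all, about 0.11 kg. Origin: centre of its underside, z up. At the back middle of the tote, bottles about 5 mm from it left, right and in front.
- tote: Fixed timber tote, 170 (x, to its back) by 236 mm (y, left). Origin: centre of underside. Floor 12 mm up, rim to 32 mm high; dowel handles at y = +-113, top 72. On the floor three flush round rubber pads, 74 mm, middles at (x, y) = (33, 66), (33, -66), (-33, 0) mm; each bottle starts within 2 mm of the middle of one, any on any. The block is at (33, 0).
- tin_green: Low round pigment tin with a green lid, 44 mm diameter, 30 mm tall, in a front corner of the tote at about x = -40, y = 76 mm. To be left alone. Origin: centre of its underside.
- tin_orange: Low round pigment tin with an orange lid, 44 mm diameter, 30 mm tall, in the other front corner of the tote at about x = -40, y = -76 mm. To be left alone. Origin: centre of its underside.
- drip_tray: Flat steel drip tray, fixed, 300 mm long (its x, away from the robot) by 130 mm wide (its y), empty, rim 16 mm high and 4 mm thick, floor about 4 mm above its underside. On the left or on the right of the tote. Origin: centre of its underside. Takes three bottles in a row, 90 mm apart along x.
- ink_pad (a point): Middle of the top face of the ink pad: a firm purple rubber pad 148 mm (x) by 122 mm (y) filling a dark wooden tray, fixed, 176 x 150 mm. The pad's top is 24 mm above the table; the tray's rim stands 16 mm higher and is 14 mm thick. On the other side of the tote from the drip tray. z up.
Mind the look-alikes: they are no part of the job. What is shaped like the bottle_red but green or turquoise is not meant.

How it is judged:
On the way, in this order (a step that is already met when the one before it is completed fails the run):
1. all three bottles stand upright and released on the steel drip tray (x of bottle_red in the frame of drip_tray between -0.125 and 0.125 m and y of bottle_red in the frame of drip_tray between -0.045 and 0.045 m and z of bottle_red in the frame of drip_tray between 0 and 0.009 m and angle between each of bottle_red, bottle_blue, bottle_yellow's own z axis and vertical below 0.1 rad and contact force between the fingers and bottle_red below 0.1 N and x of bottle_blue in the frame of drip_tray between -0.125 and 0.125 m and y of bottle_blue in the frame of drip_tray between -0.045 and 0.045 m and z of bottle_blue in the frame of drip_tray between 0 and 0.009 m and contact force between the fingers and bottle_blue below 0.1 N and x of bottle_yellow in the frame of drip_tray between -0.125 and 0.125 m and y of bottle_yellow in the frame of drip_tray between -0.045 and 0.045 m and z of bottle_yellow in the frame of drip_tray between 0 and 0.009 m and contact force between the fingers and bottle_yellow below 0.1 N), for 0.2 s.
2. the flower block stands released, face down, in the middle of the ink pad (horizontal distance between flower_block and ink_pad below 0.015 m and z of flower_block in the frame of ink_pad between -0.004 and 0.004 m and angle between flower_block's own z axis and vertical below 0.08 rad and contact force between the fingers and flower_block below 0.1 N), for 0.2 s.
At the end, for the whole second after the job is handed in: The flower block stands flat and released on the ink pad, its middle within 15 mm of the pad's middle; each bottle stands upright, released and at rest within 15 mm of where it stood at the start; both tins are within 15 mm of where they stood (all of step 2 and linear speed of each of flower_block, bottle_red, bottle_blue, bottle_yellow below 0.02 m/s and angular speed of each of flower_block, bottle_red, bottle_blue, bottle_yellow below 0.2 rad/s and distance of each of bottle_red, bottle_blue, bottle_yellow, tin_green, tin_orange from where it was at the start of the episode below 0.015 m and angle between each of bottle_red, bottle_blue, bottle_yellow's own z axis and vertical below 0.08 rad and contact force between the fingers and bottle_red below 0.1 N and contact force between the fingers and bottle_blue below 0.1 N and contact force between the fingers and bottle_yellow below 0.1 N); the robot touches nothing.
It fails at once if a bottle is tipped over (more than 0.6 rad) (angle between any of bottle_red, bottle_blue, bottle_yellow's own z axis and vertical above 0.6 rad).
It fails at once if a pigment tin is moved more than 15 mm (distance of any of tin_green, tin_orange from where it was at the start of the episode above 0.015 m).
It also fails if it takes over 147 s, if anything falls off the work surface, if the arm or the gripper's body presses on something with over 40 N, if the wrist force passes 120 N, or if a joint passes its speed limit or range.

## Robot

A 7-joint arm with a two-finger parallel gripper is mounted at the origin on the work surface. World frame = base frame: x ahead of the robot, y to its left, z up, the work surface at z = 0. Lengths are in m, angles in rad, forces in N, time in s.
With the tool pointing down it reaches from about 0.35 to 0.9 m from the base axis. Payload 19.9 kg.
Tool frame: the origin (TCP) lies midway between the tips of the shut fingers; the grasp point (between the pads) lies 19 mm behind it; z points along the fingers, y is the line along which they close (so a half turn about z gives the same grasp; the last joint's range is limited). The gripper opens to 94 mm and grips with 3 to 60 N. Pads are 16 mm wide; open, the fingers measure 119 mm over their backs; the gripper's body (75 mm by 177 mm) begins 78 mm behind the grasp point.
Start: joints at [-1.302, 0.417, -0.01, 1.614, 0.005, 1.111, -0.053], TCP at [0.191, 0.595, 0.205] pointing down, gripper open.
Joint ranges: [-2.81, 2.81], [-0.39, 2.02], [-1.27, 1.25], [0.06, 2.57], [-1.19, 4.33], [0.19, 2], [-2.82, 2.82]. Speed limits (rad/s): [1.89, 1.89, 2.39, 2.39, 3.01, 3.01, 3.01].

## Interface

Orientations are given as a unit quaternion [x, y, z, w].
In Python, from cell import sensors, eyes, arm, silhouettes, tip_of gives the robot as it stands.
- The arm moves only by the shell command python3 -m jog 'ROWS' [FORCE]. ROWS is a JSON object whose one key "motion" holds a list of rows, each a list of 3 entries, a list of its own where there are three numbers: the shift along the tool's x, y, z in cm, then the turn, a rotation vector about the tool's x, y, z in rad, then the opening, from -1 (shut) to 1 (fully open). In form: {"motion": [[[x, y, z], [rx, ry, rz], grip], ...]}. A call has 1 to 20 rows; each row shifts and turns the commanded pose from where the row before left it, along the tool's axes as they then stand; what a row does not reach is not made up. A row lasts 1/8 s, in which the tool goes at most 62.5 mm and 10.7 degrees, less where a joint would pass 70% of its speed; a pose out of reach is approached as far as the arm can. A call with a gripper value outside its range is refused whole. The fingers move at their own pace and stop on an object; FORCE is the grip in N (left out, the last holds). Time passes only in rows, so rows that do not move let the fingers close. It gives the time, the measured TCP pose, the force, the opening and the grip force at its end, in the units of the state.
- sensors.read_state(): the state, without advancing time (a new reading comes with each control period).
- eyes.read_camera(name): name is "side" or "top"; returns a dict with "color" (420x560x3 uint8, red, green, blue), "depth" (420x560 float32, m along the optical axis (not along the pixel's ray), 0 where there is no reading), "fx", "fy", "cx", "cy" (pixels), "R" (3x3) and "t" (3): a world point X has camera coordinates R X + t. Camera axes: x right, y down, z forward; pixel columns grow to the right and rows downward; lengths in m; the calibration is good to about 2 mm. A picture is of the moment at which its call begins.
- arm.job_done(): hands the job in; it is judged then, once.
Trained networks look in the newest picture that a camera, given by its name, has taken for a name from the list of things; names that differ only in an ending like _2 or _b are one class to them, and where a whole thing is asked for, a point or a joint stands for the part that bears it (a point fixed in the world has none). Each returns a list of dicts, best first, with "score" (0 to 1); they miss things now and then, are a little off and sometimes report something else, mostly with a low value. They report only what shows in the picture. A call takes as long as a camera call. They do not tell look-alikes from the thing itself.
- silhouettes(camera, thing): "region" (420x560 bool, what is visible of it).
- tip_of(camera, thing): "location" ([x, y, z] in m, in the coordinates of the camera as it stood for that picture, good to about 4 mm: a listed point, or the origin of a listed thing).
The state is a dict: "t": time; "joint_pos": joint angles; "qvel": joint speeds; "effort": joint torques, N m; "position": TCP position; "eef_rot": TCP orientation; "wrist_force": force on the tool from outside, world axes, zero at the start; "ft_torque": the same for the moment, N m; "gripper_width": finger opening in m; "grasp_force": force on a finger pad.
Only numpy, scipy, OpenCV 4.12 (cv2) and the standard library are available. Lean on these libraries where they do the work, as an engineer would, in place of code of your own. Each camera call takes 0.05 s, during which the arm holds its last target. There are 200 camera calls.

## Working session

There is one attempt and no reset: what is moved stays moved. The work goes in short steps, Python scripts to look and compute and a shell command to move; the robot and the scene stay as the last step left them, time stands still between calls to the robot, and variables do not carry over. Pictures are saved under pics/ and viewed, at most 14 in all, crops included, and the job is handed in when it is done.

```bash
ls; mkdir -p pics
python3 - <<'E'
from cell import sensors, eyes
import cv2
for n in("top","side"):
    c=eyes.read_camera(n); cv2.imwrite(f"pics/{n}0.png",c["color"][:,:,::-1])
    print(n,c["fx"],c["cx"],c["cy"],c["R"],c["t"])
s=sensors.read_state(); print(s["position"],s["eef_rot"],s["t"],s["gripper_width"])
E
```

```text
pics
top 540.7487020190569 280.68137733272744 205.41637866540938 [[-0.00350799 -0.99998933  0.00300564]
 [-0.9756605   0.00276359 -0.21926912]
 [ 0.21925847 -0.00370168 -0.97565979]] [-7.88513494e-04  5.51380466e-01  1.22173654e+00]
side 461.4319690253537 279.1148064807415 207.36513686909035 [[ 0.5443963  -0.83880786 -0.00583565]
 [-0.72151101 -0.46469818 -0.51330056]
 [ 0.42784872  0.28364941 -0.85818907]] [-0.29331928  0.42909927  0.73945398]
[0.19045283 0.59495356 0.20492475] [ 1.54249248e-01  9.88031836e-01 -5.09000865e-04 -4.22481915e-05] 0.1 0.09382743556637278
```

View pics/top0.png

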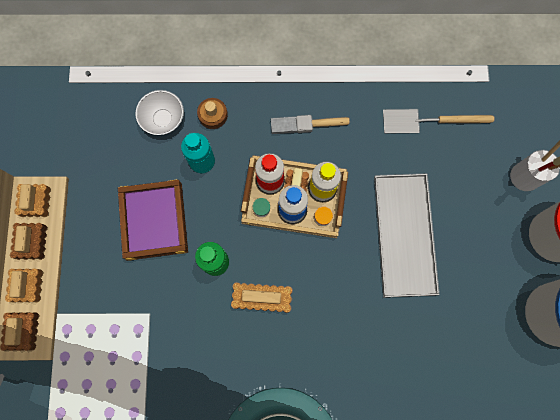

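View pics/side0.png

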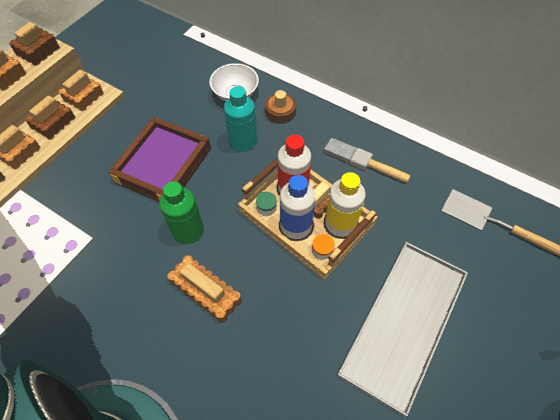

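The top view shows the tote at about (295,195). In it are the red bottle with its cap at (269,160), blue at (293,190), yellow at (327,172), and the block between them at (297,178). The drip tray is on the right at (407,235) and the ink pad on the left at (153,220). The look-alikes are the turquoise bottle (197,145) and the green one (211,257), which have the wrong colours and stand outside the tote.

```bash
cat > h.py <<'E'
import numpy as np, cv2
from cell import sensors, eyes, tip_of, silhouettes
def world(c,m=None):
    v,u=np.nonzero(m if m is not None else np.ones(c["depth"].shape,bool))
    d=c["depth"][v,u]; P=np.c_[(u-c["cx"])/c["fx"]*d,(v-c["cy"])/c["fy"]*d,d]
    return ((P-c["t"])@c["R"])[d>0]      # R^T (p-t)
def hsv(c): return cv2.cvtColor(c["color"],cv2.COLOR_RGB2HSV)
H={"red":[(0,6),(174,180)],"blue":[(100,122)],"yellow":[(24,33)]}
def caps(c,zmin=.13,hi=.22):
    h=hsv(c)
    for n,rs in H.items():
        m=sum([((h[:,:,0]>=a)&(h[:,:,0]<=b)) for a,b in rs])>0
        m&=(h[:,:,1]>140)&(h[:,:,2]>90)
        W=world(c,m); W=W[(W[:,2]>zmin)&(W[:,2]<hi)&(W[:,0]>.3)&(W[:,0]<.85)&(abs(W[:,1])<.4)]
        if len(W)<10: print(n,"none",len(W)); continue
        T=W[W[:,2]>np.percentile(W[:,2],90)-.006]
        print(n,len(T),"cap top mid",((T.max(0)+T.min(0))/2).round(4),"mean",T.mean(0).round(4))
def rect(P):
    r=cv2.minAreaRect((P[:,:2]*1000).astype(np.float32)); return [np.round(x,1) for x in r]
E
python3 - <<'E'
from h import *
for n in("top","side"):
    c=eyes.read_camera(n); print(n); caps(c)
    h=hsv(c); m=(h[:,:,0]>130)&(h[:,:,0]<160)&(h[:,:,1]>90)
    W=world(c,m); k=(W[:,2]>.015)&(W[:,2]<.035); print("pad",rect(W[k]),W[k].mean(0).round(4))
    for th in("bottle_red","flower_block","tote","drip_tray","ink_pad","tin_green","tin_orange"):
        for r in tip_of(n,th)[:3]:
            print(th,round(r["score"],2),((np.array(r["location"])-c["t"])@c["R"]).round(4))
    for th in("drip_tray","tote","flower_block"):
        s=silhouettes(n,th)
        if s:
            W=world(c,s[0]["region"]); W=W[W[:,2]>-.01]; print(th,s[0]["score"],rect(W),np.percentile(W,[2,50,98],axis=0).round(3).tolist())
E
```

```text
top
red 160 cap top mid [0.6262 0.0233 0.1723] mean [0.626  0.0241 0.1712]
blue 163 cap top mid [ 0.5516 -0.029   0.172 ] mean [ 0.551  -0.0298  0.1712]
yellow 158 cap top mid [ 0.6059 -0.1054  0.1723] mean [ 0.6061 -0.1057  0.1709]
pad [array([527.3, 311. ]), array([149.2, 122.3]), np.float64(7.2)] [0.527  0.3114 0.0231]
bottle_red 0.9 [ 0.6814  0.1961 -0.0012]
bottle_red 0.77 [0.6241 0.024  0.0106]
bottle_red 0.65 [0.4266 0.1576 0.0014]
flower_block 0.86 [ 0.6191 -0.0432  0.0092]
flower_block 0.41 [0.5502 0.0404 0.0111]
tote 0.94 [ 0.5826 -0.0348 -0.004 ]
drip_tray 0.7 [ 0.4901 -0.309  -0.0022]
ink_pad 0.75 [0.5266 0.3086 0.0256]
tin_green 0.5 [0.555  0.0424 0.0129]
tin_green 0.19 [ 0.6089 -0.1023  0.0147]
tin_orange 0.84 [ 0.5325 -0.1037  0.009 ]
drip_tray 0.61 [array([ 492.8, -308.3]), array([306.7, 137.6]), np.float64(1.8)] [[0.346, -0.371, -0.002], [0.487, -0.308, 0.004], [0.636, -0.242, 0.017]]
tote 0.7 [array([584.6, -36.5]), array([249.4, 172. ]), np.float64(81.1)] [[0.49, -0.153, 0.005], [0.554, -0.039, 0.014], [0.665, 0.085, 0.072]]
flower_block 0.67 [array([614.9, -40.9])
[... 583 characters left out ...]
0.0435  0.0129]
flower_block 0.44 [0.6273 0.0206 0.0158]
tote 0.61 [ 0.5844 -0.033  -0.0007]
drip_tray 0.85 [ 0.4928 -0.3077 -0.0017]
ink_pad 0.57 [0.5266 0.3096 0.0283]
tin_green 0.56 [0.5556 0.0426 0.0129]
tin_orange 0.69 [ 0.5384 -0.1049  0.0145]
drip_tray 0.7 [array([ 499.1, -310.1]), array([312. , 134.8]), np.float64(1.9)] [[0.346, -0.373, 0.001], [0.48, -0.312, 0.005], [0.64, -0.246, 0.017]]
tote 0.87 [array([598.9, -30.1]), array([257.3, 192.1]), np.float64(81.0)] [[0.49, -0.162, 0.005], [0.546, -0.058, 0.027], [0.669, 0.086, 0.073]]
flower_block 0.72 [array([614.3, -53.3]), array([93.3, 32. ]), np.float64(29.9)] [[0.592, -0.067, 0.019], [0.617, -0.053, 0.047], [0.644, -0.024, 0.069]]
```

Both cameras agree on the positions (x, y): red (0.627, 0.022), blue (0.552, -0.031), yellow (0.607, -0.107). The cap tops are at z 0.172. The tote's yaw is about -8.8°, the tray is at (0.492, -0.309) and the pad at (0.528, 0.311). Before reaching I'll confirm the bottles with one crop, and I'll also use it to measure the block's yaw.

```bash
python3 - <<'E'
from h import *
c=eyes.read_camera("top"); cv2.imwrite("pics/crop1.png",cv2.resize(c["color"][140:240,235:355,::-1],None,fx=6,fy=6,interpolation=cv2.INTER_CUBIC))
E
python3 -m jog '{"motion": [[[0,0,-5],[0,0,-0.155],0.5],[[0,0,-5],[0,0,-0.155],0.5],[[-2.6,-4.4,0],[0,0,0],0.5],[[-2.6,-4.4,0],[0,0,0],0.5],[[-2.6,-4.4,0],[0,0,0],0.5],[[-2.6,-4.4,0],[0,0,0],0.5],[[-2.6,-4.4,0],[0,0,0],0.5],[[-2.6,-4.4,0],[0,0,0],0.5],[[-2.6,-4.4,0],[0,0,0],0.5],[[-2.6,-4.4,0],[0,0,0],0.5],[[-2.6,-4.4,0],[0,0,0],0.5],[[-2.6,-4.4,0],[0,0,0],0.5],[[-2.6,-4.4,0],[0,0,0],0.5],[[-2.6,-4.4,0],[0,0,0],0.5],[[-2.6,-4.4,0],[0,0,0],0.5],[[-2.6,-4.4,0],[0,0,0],0.5],[[-2.6,-4.4,0],[0,0,0],0.5],[[-2.6,-4.4,0],[0,0,0],0.5]]}' 20
```

```text
t: 3.5
position: [0.6075, -0.11, 0.3056]
eef_rot: [-0.0, 1.0, 0.0, 0.0]
wrist_force: [0.5, 1.2, -0.1]
gripper_width: 0.0707
grasp_force: 0.0
```

View pics/crop1.png

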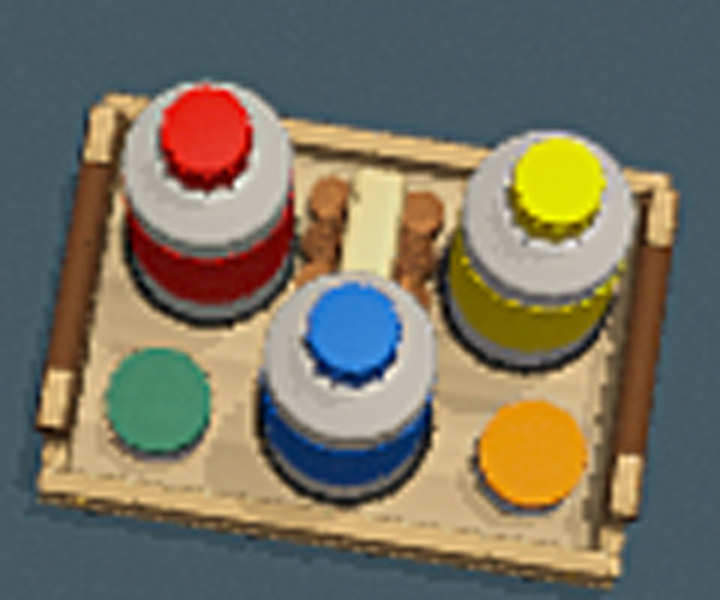

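The crop confirms the red, blue and yellow bottles on the tote's pads, and the block's pale grip runs along the tote's x. Next I descend on yellow.

```bash
python3 -m jog '{"motion": [[[0,0.35,4],[0,0,0],0.5],[[0,0,4],[0,0,0],0.5],[[0,0,4],[0,0,0],0.5],[[0,0,2],[0,0,0],0.5],[[0,0,1.6],[0,0,0],0.5],[[0,0,0],[0,0,0],0.5],[[0,0,0],[0,0,0],-0.6],[[0,0,0],[0,0,0],-0.6],[[0,0,0],[0,0,0],-0.6],[[0,0,0],[0,0,0],-0.6]]}' 20
```

```text
t: 4.75
position: [0.6068, -0.1052, 0.1498]
eef_rot: [-0.0, 1.0, -0.0, 0.0]
wrist_force: [0.9, 0.6, 1.4]
gripper_width: 0.0337
grasp_force: 2.7
```

```bash
python3 -m jog '{"motion": [[[0,0,0],[0,0,0],-0.6],[[0,0,-2],[0,0,0],-0.6],[[0,0,-3],[0,0,0],-0.6],[[0,0,-3],[0,0,0],-0.6],[[0,0,-3],[0,0,0],-0.6],[[0,0,0],[0,0,0],-0.6],[[1.0,-2,0],[0,0,0],-0.6],[[2.1,-3.7,0],[0,0,0],-0.6],[[2.1,-3.7,0],[0,0,0],-0.6],[[2.1,-3.7,0],[0,0,0],-0.6],[[2.1,-3.7,0],[0,0,0],-0.6],[[1.6,-2.6,0],[0,0,0],-0.6],[[0.5,-1,0],[0,0,0],-0.6],[[0,0,0],[0,0,0],-0.6],[[0,0,3],[0,0,0],-0.6],[[0,0,3],[0,0,0],-0.6],[[0,0,3],[0,0,0],-0.6],[[0,0,1.4],[0,0,0],-0.6],[[0,0,0],[0,0,0],-0.6]]}' 25
```

```text
t: 7.12
position: [0.4919, -0.3085, 0.1551]
eef_rot: [-0.001, 1.0, 0.0, -0.001]
wrist_force: [-0.4, -1.0, -3.3]
gripper_width: 0.0335
grasp_force: 25.0
```

```bash
python3 -m jog '{"motion": [[[0,0,0.6],[0,0,0],-0.6],[[0,0,0.4],[0,0,0],-0.6],[[0,0,0.3],[0,0,0],-0.6],[[0,0,0],[0,0,0],-0.6],[[0,0,0],[0,0,0],-0.6]]}'
python3 -c "
from cell import sensors; print(sensors.read_state()['wrist_force'])"
```

```text
t: 7.75
position: [0.4918, -0.3093, 0.1427]
eef_rot: [-0.0, 1.0, -0.0, 0.0]
wrist_force: [-0.3, 0.1, -3.7]
gripper_width: 0.0335
grasp_force: 25.0
[-0.26955691  0.07714537 -3.71562543]
```

```bash
python3 -m jog '{"motion": [[[0,0,0.2],[0,0,0],-0.6],[[0,0,0.1],[0,0,0],-0.6],[[0,0,0],[0,0,0],-0.6],[[0,0,0],[0,0,0],-0.6]]}'
```

```text
t: 8.25
position: [0.4925, -0.3105, 0.1413]
eef_rot: [0.0, 1.0, -0.001, 0.001]
wrist_force: [-3.9, -0.5, 17.9]
gripper_width: 0.0329
grasp_force: 25.0
```

```bash
python3 -m jog '{"motion": [[[0,0,-0.1],[0,0,0],0.4],[[0,0,0],[0,0,0],0.4],[[0,0,0],[0,0,0],0.4],[[0,0,-1.5],[0,0,0],0.4],[[0,0,-3],[0,0,0],0.4],[[0,0,-3],[0,0,0],0.4],[[-1,4.65,0],[0,0,0],0.4],[[-1,4.65,0],[0,0,0],0.4],[[-1,4.65,0],[0,0,0],0.4],[[-1,4.65,0],[0,0,0],0.4],[[-1,4.65,0],[0,0,0],0.4],[[-1,4.65,0],[0,0,0],0.4],[[0,0,0],[0,0,0],0.4],[[0,0,0],[0,0,0],0.4]]}'
python3 - <<'E'
from h import *
caps(eyes.read_camera("top")); caps(eyes.read_camera("side")); print(sensors.read_state()["position"])
E
```

```text
t: 10.0
position: [0.5517, -0.031, 0.2161]
eef_rot: [0.0, 1.0, -0.0, 0.0]
wrist_force: [-0.2, 0.1, -0.2]
gripper_width: 0.0657
grasp_force: 0.0
red none 0
blue none 0
yellow 169 cap top mid [ 0.4922 -0.3077  0.1641] mean [ 0.4915 -0.3082  0.1635]
red 149 cap top mid [0.6224 0.0213 0.172 ] mean [0.6227 0.0207 0.1728]
blue 234 cap top mid [ 0.5522 -0.0327  0.1723] mean [ 0.5523 -0.0323  0.173 ]
yellow 345 cap top mid [ 0.494  -0.3101  0.1644] mean [ 0.4931 -0.3102  0.1646]
[ 0.55155336 -0.03154999  0.21595354]
```

```bash
python3 -m jog '{"motion": [[[0,0,3],[0,0,0],0.4],[[0,0,2.5],[0,0,0],0.4],[[0,0,1.15],[0,0,0],0.4],[[0,0,0],[0,0,0],0.4],[[0,0,0],[0,0,0],-0.6],[[0,0,0],[0,0,0],-0.6],[[0,0,0],[0,0,0],-0.6],[[0,0,0],[0,0,0],-0.6],[[0,0,0],[0,0,0],-0.6]]}' 25
```

```text
t: 11.22
position: [0.5519, -0.0303, 0.1492]
eef_rot: [-0.0, 1.0, -0.0, 0.0]
wrist_force: [-0.2, -1.2, 3.6]
gripper_width: 0.0334
grasp_force: 25.0
```

```bash
python3 -m jog '{"motion": [[[0,0,-2],[0,0,0],-0.6],[[0,0,-3],[0,0,0],-0.6],[[0,0,-3],[0,0,0],-0.6],[[0,0,-3],[0,0,0],-0.6],[[3.75,-2,0],[0,0,0],-0.6],[[3.75,-2,0],[0,0,0],-0.6],[[3.75,-2,0],[0,0,0],-0.6],[[3.75,-3,0],[0,0,0],-0.6],[[0,-4,0],[0,0,0],-0.6],[[0,-4,0],[0,0,0],-0.6],[[0,-4,0],[0,0,0],-0.6],[[0,-4,0],[0,0,0],-0.6],[[0,-2.2,0],[0,0,0],-0.6],[[0,-1,0],[0,0,0],-0.6],[[0,0,3],[0,0,0],-0.6],[[0,0,3],[0,0,0],-0.6],[[0,0,3],[0,0,0],-0.6],[[0,0,1.8],[0,0,0],-0.6],[[0,0,0.6],[0,0,0],-0.6],[[0,0,0],[0,0,0],-0.6]]}'
```

```text
t: 13.72
position: [0.402, -0.3123, 0.1454]
eef_rot: [-0.0, 1.0, -0.0, 0.0]
wrist_force: [0.2, -0.0, -2.8]
gripper_width: 0.0335
grasp_force: 25.0
```

```bash
python3 -m jog '{"motion": [[[0,0,0.3],[0,0,0],-0.6],[[0,0,0.1],[0,0,0],-0.6],[[0,0,0],[0,0,0],-0.6],[[0,0,0],[0,0,0],-0.6]]}'
```

```text
t: 14.22
position: [0.4018, -0.3123, 0.1412]
eef_rot: [-0.0, 1.0, -0.0, 0.0]
wrist_force: [-1.0, -0.6, -0.1]
gripper_width: 0.0337
grasp_force: 25.0
```

```bash
python3 -m jog '{"motion": [[[0,0,0],[0,0,0],0.4],[[0,0,0],[0,0,0],0.4],[[0,0,0],[0,0,0],0.4],[[0,0,-1.5],[0,0,0],0.4],[[0,0,-3],[0,0,0],0.4],[[0,0,-3],[0,0,0],0.4],[[-2.81,4.18,0],[0,0,0],0.4],[[-2.81,4.18,0],[0,0,0],0.4],[[-2.81,4.18,0],[0,0,0],0.4],[[-2.81,4.18,0],[0,0,0],0.4],[[-2.81,4.18,0],[0,0,0],0.4],[[-2.81,4.18,0],[0,0,0],0.4],[[-2.81,4.18,0],[0,0,0],0.4],[[-2.81,4.18,0],[0,0,0],0.4],[[0,0,0],[0,0,0],0.4],[[0,0,0],[0,0,0],0.4]]}'
```

```text
t: 16.23
position: [0.6264, 0.0216, 0.2167]
eef_rot: [0.0, 1.0, -0.0, 0.0]
wrist_force: [-0.4, -0.9, -0.1]
gripper_width: 0.0655
grasp_force: 0.0
```

```bash
python3 -m jog '{"motion": [[[0,0,3],[0,0,0],0.4],[[0,0,2.5],[0,0,0],0.4],[[0,0,1.15],[0,0,0],0.4],[[0,0,0],[0,0,0],0.4],[[0,0,0],[0,0,0],-0.6],[[0,0,0],[0,0,0],-0.6],[[0,0,0],[0,0,0],-0.6],[[0,0,0],[0,0,0],-0.6],[[0,0,0],[0,0,0],-0.6]]}' 25
```

```text
t: 17.35
position: [0.6266, 0.0224, 0.1497]
eef_rot: [-0.0, 1.0, 0.0, 0.0]
wrist_force: [-0.9, 1.8, 4.2]
gripper_width: 0.0337
grasp_force: 25.0
```

```bash
python3 -m jog '{"motion": [[[0,0,-2],[0,0,0],-0.6],[[0,0,-3],[0,0,0],-0.6],[[0,0,-3],[0,0,0],-0.6],[[0,0,-3],[0,0,0],-0.6],[[0.5,-3,0],[0,0,0],-0.6],[[0.5,-4.2,0],[0,0,0],-0.6],[[0.6,-4.2,0],[0,0,0],-0.6],[[0.6,-4.2,0],[0,0,0],-0.6],[[0.6,-4.2,0],[0,0,0],-0.6],[[0.6,-4.2,0],[0,0,0],-0.6],[[0.5,-4.2,0],[0,0,0],-0.6],[[0.5,-3,0],[0,0,0],-0.6],[[0,-1.6,0],[0,0,0],-0.6],[[0,0,0],[0,0,0],-0.6],[[0,0,3],[0,0,0],-0.6],[[0,0,3],[0,0,0],-0.6],[[0,0,3],[0,0,0],-0.6],[[0,0,1.8],[0,0,0],-0.6],[[0,0,0.6],[0,0,0],-0.6],[[0,0,0],[0,0,0],-0.6]]}'
```

```text
t: 19.85
position: [0.5829, -0.3056, 0.146]
eef_rot: [-0.0, 1.0, -0.0, 0.0]
wrist_force: [-0.6, 0.9, -2.8]
gripper_width: 0.0333
grasp_force: 25.0
```

```bash
python3 -m jog '{"motion": [[[0,0,0.3],[0,0,0],-0.6],[[0,0,0.1],[0,0,0],-0.6],[[0,0,0],[0,0,0],-0.6],[[0,0,0],[0,0,0],-0.6]]}'
```

```text
t: 20.35
position: [0.5827, -0.3058, 0.1418]
eef_rot: [-0.0, 1.0, -0.0, 0.0]
wrist_force: [-0.6, 0.4, -1.1]
gripper_width: 0.0335
grasp_force: 25.0
```

Release, rise and step aside toward the tote (left) so the cameras can see both the tray and the block.

```bash
python3 -m jog '{"motion": [[[0,0,0.05],[0,0,0],0.4],[[0,0,0],[0,0,0],0.4],[[0,0,0],[0,0,0],0.4],[[0,0,0],[0,0,0],0.4],[[0,0,-1.5],[0,0,0],0.4],[[0,0,-3],[0,0,0],0.4],[[0,0,-3],[0,0,0],0.4],[[4,0,0],[0,0,0],0.4],[[4,3,0],[0,0,0],0.4],[[4,3,0],[0,0,0],0.4],[[4,3,0],[0,0,0],0.4],[[4,0,0],[0,0,0],0.4],[[0,0,0],[0,0,0],0.4]]}'
python3 - <<'E'
from h import *
for n in("top","side"):
    c=eyes.read_camera(n); print(n); caps(c)
    h=hsv(c); W=world(c); col=h.reshape(-1,3)[c["depth"].ravel()>0]
    # grip top, near nominal tote block place
    k=(np.hypot(W[:,0]-.617,W[:,1]+.042)<.04)&(W[:,2]>.060)&(W[:,2]<.072); print("grip top",k.sum(),rect(W[k]) if k.sum()>5 else 0, W[k][:,2].mean())
    k=(np.hypot(W[:,0]-.617,W[:,1]+.042)<.048)&(W[:,2]>.028)&(W[:,2]<.04); print("base",k.sum(),rect(W[k]))
    for th in("flower_block","ink_pad"):
        for r in tip_of(n,th)[:1]: print(th,round(r["score"],2),((np.array(r["location"])-c["t"])@c["R"]).round(4))
    cv2.imwrite(f"pics/{n}2.png",c["color"][:,:,::-1])
E
```

```text
t: 21.98
position: [0.381, -0.2158, 0.2171]
eef_rot: [0.0, 1.0, 0.001, 0.001]
wrist_force: [0.4, -0.1, -0.4]
gripper_width: 0.0658
grasp_force: 0.0
top
red 167 cap top mid [ 0.5832 -0.3037  0.164 ] mean [ 0.5829 -0.3038  0.1634]
blue none 0
yellow none 0
grip top 175 [array([619.1, -40.6]), array([21.7, 49.2]), np.float64(80.3)] 0.06466119020827721
base 313 [array([627.8, -41.8]), array([55. , 74.1]), np.float64(81.9)]
flower_block 0.62 [ 0.6196 -0.0446  0.008 ]
ink_pad 0.95 [0.5299 0.3087 0.0247]
side
red 270 cap top mid [ 0.585  -0.306   0.1639] mean [ 0.5829 -0.3073  0.1645]
blue 334 cap top mid [ 0.4018 -0.3117  0.164 ] mean [ 0.4004 -0.3132  0.1642]
yellow 20 cap top mid [ 0.4923 -0.3251  0.1627] mean [ 0.4917 -0.3247  0.1645]
grip top 0 0 nan
base 0 [array([0., 0.]), array([0., 0.]), np.float64(0.0)]<stdin>:6: RuntimeWarning: Mean of empty slice.
  ret = ret.dtype.type(ret / rcount)
```

View pics/top2.png

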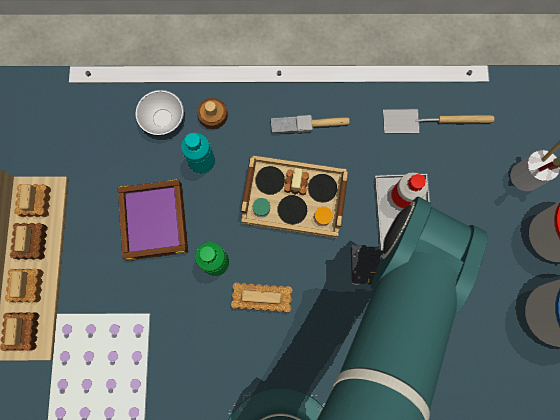

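The top view shows the tote without bottles, the block at (297,180) and the red bottle on the tray at (412,185). The arm hides the other two tray slots in this view, but the side camera shows blue fully at (0.402, -0.312). Yellow is partly hidden and in place. Next I go to the block.

```bash
python3 -m jog '{"motion": [[[-3.96,2.9,0],[0,0,0],0.3],[[-3.96,2.9,0],[0,0,0],0.3],[[-3.96,2.9,0],[0,0,0],0.3],[[-3.96,2.9,0],[0,0,0],0.3],[[-3.96,2.9,0],[0,0,0],0.3],[[-3.96,2.9,0],[0,0,0],0.3],[[0,0,2],[0,0,0.162],0.3],[[0,0,4],[0,0,0],0.3],[[0,0,4],[0,0,0],0.3],[[0,0,0],[0,0,0],0.3],[[0,0,0],[0,0,0],0.3]]}'
```

```text
t: 23.65
position: [0.6208, -0.0421, 0.1172]
eef_rot: [0.081, 0.997, -0.0, 0.0]
wrist_force: [-0.1, 0.2, 0.9]
gripper_width: 0.061
grasp_force: 0.0
```

```bash
python3 -m jog '{"motion": [[[0.2,0.05,3],[0,0,0],0.3],[[0,0,2.5],[0,0,0],0.3],[[0,0,1.5],[0,0,0],0.3],[[0,0,0.75],[0,0,0],0.3],[[0,0,0],[0,0,0],0.3],[[0,0,0],[0,0,0],-0.8],[[0,0,0],[0,0,0],-0.8],[[0,0,0],[0,0,0],-0.8],[[0,0,0],[0,0,0],-0.8],[[0,0,0],[0,0,0],-0.8],[[0,0,0],[0,0,0],-0.8]]}' 25
```

```text
t: 25.02
position: [0.6182, -0.041, 0.0386]
eef_rot: [0.081, 0.997, -0.0, 0.0]
wrist_force: [-0.5, -0.7, 3.4]
gripper_width: 0.022
grasp_force: 25.0
```

```bash
python3 -m jog '{"motion": [[[0,0,-2],[0,0,0],-0.8],[[0,0,-3],[0,0,0],-0.8],[[0,0,-4],[0,0,0],-0.8],[[1.61,3.69,0],[0,0,0],-0.8],[[1.62,3.69,0],[0,0,0],-0.8],[[1.62,3.69,0],[0,0,0],-0.8],[[1.61,3.69,0],[0,0,0],-0.8],[[1.62,3.69,0],[0,0,0],-0.8],[[1.62,3.69,0],[0,0,0],-0.8],[[1.61,3.69,0],[0,0,0],-0.8],[[1.62,3.68,0],[0,0,0],-0.8],[[1.62,3.68,0],[0,0,0],-0.8],[[0,0,0],[0,0,0],-0.8],[[0,0,0],[0,0,0],-0.8],[[0,0,3],[0,0,0],-0.8],[[0,0,2.5],[0,0,0],-0.8],[[0,0,1.5],[0,0,0],-0.8],[[0,0,0],[0,0,0],-0.8]]}'
```

```text
t: 27.28
position: [0.5281, 0.3091, 0.0582]
eef_rot: [0.081, 0.997, -0.001, -0.0]
wrist_force: [-0.4, -0.3, -0.5]
gripper_width: 0.0218
grasp_force: 25.0
```

```bash
python3 -m jog '{"motion": [[[0,0,0.4],[0,0,0],-0.8],[[0,0,0.3],[0,0,0],-0.8],[[0,0,0.1],[0,0,0],-0.8],[[0,0,0],[0,0,0],-0.8],[[0,0,0],[0,0,0],-0.8]]}'
```

```text
t: 27.9
position: [0.5281, 0.3101, 0.0506]
eef_rot: [0.081, 0.997, 0.0, 0.0]
wrist_force: [-0.2, 0.1, 0.8]
gripper_width: 0.0218
grasp_force: 25.0
```

```bash
python3 -m jog '{"motion": [[[0,0,0.05],[0,0,0],-0.8],[[0,0,0],[0,0,0],0.2],[[0,0,0],[0,0,0],0.2],[[0,0,0],[0,0,0],0.2],[[0,0,0],[0,0,0],0.2],[[0,0,-2],[0,0,0],0.2],[[0,0,-5],[0,0,0],0.2],[[0,0,-5],[0,0,0],0.2],[[0,0,-5],[0,0,0],0.2],[[0,0,0],[0,0,-0.162],0.4],[[-0.6,-4.4,0],[0,0,0],0.4],[[-0.6,-4.4,0],[0,0,0],0.4],[[-0.6,-4.4,0],[0,0,0],0.4],[[-0.6,-4.4,0],[0,0,0],0.4],[[-0.6,-4.4,0],[0,0,0],0.4],[[-0.6,-4.4,0],[0,0,0],0.4],[[-0.6,-4.4,0],[0,0,0],0.4],[[0,0,0],[0,0,0],0.4]]}'
python3 - <<'E'
from h import *
for n in("top","side"):
    c=eyes.read_camera(n); print(n); caps(c)
    W=world(c); k=(np.hypot(W[:,0]-.528,W[:,1]-.31)<.05)&(W[:,2]>.070)&(W[:,2]<.084); print("grip top",k.sum(),rect(W[k]) if k.sum()>5 else 0, W[k][:,2].mean())
    h=hsv(c); m=(h[:,:,0]>130)&(h[:,:,0]<160)&(h[:,:,1]>90); P=world(c,m); P=P[(P[:,2]>.015)&(P[:,2]<.035)]; print("pad",rect(P))
    for th in("flower_block","ink_pad"):
        for r in tip_of(n,th)[:2]: print(th,round(r["score"],2),((np.array(r["location"])-c["t"])@c["R"]).round(4))
    cv2.imwrite(f"pics/{n}3.png",c["color"][:,:,::-1])
E
```

```text
t: 30.15
position: [0.5702, -0.0018, 0.2215]
eef_rot: [0.003, 1.0, -0.0, 0.001]
wrist_force: [0.1, 1.1, 0.3]
gripper_width: 0.0657
grasp_force: 0.0
top
red 167 cap top mid [ 0.5822 -0.3032  0.1643] mean [ 0.5828 -0.3034  0.1632]
blue 182 cap top mid [ 0.4009 -0.3092  0.1654] mean [ 0.4016 -0.3098  0.1634]
yellow 181 cap top mid [ 0.4915 -0.3076  0.1648] mean [ 0.4916 -0.3082  0.1633]
grip top 199 [array([528.4, 310.6]), array([24.1, 49. ]), np.float64(82.1)] 0.07638345588673592
pad [array([528.3, 311.3]), array([147.5, 123. ]), np.float64(6.8)]
flower_block 0.81 [0.5281 0.307  0.0236]
ink_pad 0.87 [0.5262 0.3048 0.024 ]
side
red 318 cap top mid [ 0.5848 -0.3052  0.1641] mean [ 0.5836 -0.3053  0.1643]
blue 410 cap top mid [ 0.4027 -0.3112  0.164 ] mean [ 0.4027 -0.3117  0.1644]
yellow 346 cap top mid [ 0.4933 -0.3101  0.1642] mean [ 0.4929 -0.3103  0.1644]
grip top 236 [array([531.6, 308.4]), array([25. , 49.9]), np.float64(79.3)] 0.07767540648852414
pad [array([532.7, 313.6]), array([145.1, 116.8]), np.float64(7.3)]
flower_block 0.94 [0.5345 0.3049 0.0231]
ink_pad 0.63 [0.5239 0.3084 0.0251]
```

View pics/side3.png

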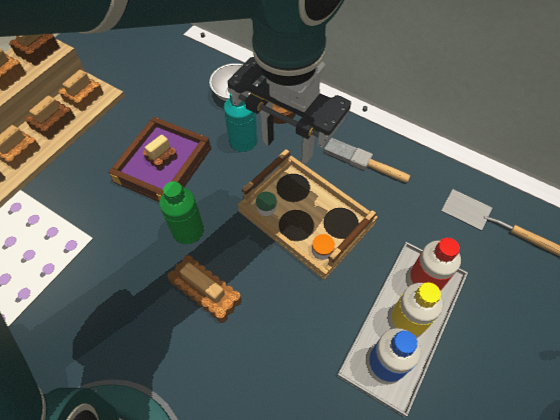

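The block sits upright in the middle of the purple pad at (159,150), and all three bottles stand on the tray at (440,260), (418,305) and (397,355). Now red goes back.

```bash
python3 -m jog '{"motion": [[[-0.2,-4.5,0],[0,0,0],0.4],[[-0.2,-4.5,0],[0,0,0],0.4],[[-0.2,-4.5,0],[0,0,0],0.4],[[-0.2,-4.5,0],[0,0,0],0.4],[[-0.2,-4.5,0],[0,0,0],0.4],[[-0.2,-4.5,0],[0,0,0],0.4],[[0,-3.3,0],[0,0,0],0.4],[[0,0,0],[0,0,0],0.4],[[0,0,3],[0,0,0],0.4],[[0,0,3],[0,0,0],0.4],[[0,0,1.9],[0,0,0],0.4],[[0,0,0],[0,0,0],0.4],[[0,0,0],[0,0,0],0.4]]}'
```

```text
t: 32.08
position: [0.5827, -0.301, 0.1421]
eef_rot: [-0.0, 1.0, -0.0, 0.001]
wrist_force: [-0.5, 0.1, 0.1]
gripper_width: 0.0659
grasp_force: 0.0
```

```bash
python3 -m jog '{"motion": [[[0,-0.45,0],[0,0,0],0.4],[[0,0,0],[0,0,0],0.4],[[0,0,0],[0,0,0],-0.6],[[0,0,0],[0,0,0],-0.6],[[0,0,0],[0,0,0],-0.6],[[0,0,0],[0,0,0],-0.6],[[0,0,0],[0,0,0],-0.6],[[0,0,-2],[0,0,0],-0.6],[[0,0,-3],[0,0,0],-0.6],[[0,0,-3],[0,0,0],-0.6],[[0,0,-3],[0,0,0],-0.6]]}' 25
```

```text
t: 33.45
position: [0.582, -0.3055, 0.2532]
eef_rot: [0.0, 1.0, -0.0, 0.0]
wrist_force: [0.7, -0.6, -3.8]
gripper_width: 0.0336
grasp_force: 25.0
```

```bash
python3 -m jog '{"motion": [[[-0.4,3,0],[0,0,0],-0.6],[[-0.6,4.2,0],[0,0,0],-0.6],[[-0.6,4.2,0],[0,0,0],-0.6],[[-0.6,4.2,0],[0,0,0],-0.6],[[-0.6,4.2,0],[0,0,0],-0.6],[[-0.6,4.2,0],[0,0,0],-0.6],[[-0.5,4.2,0],[0,0,0],-0.6],[[-0.5,3,0],[0,0,0],-0.6],[[0,1.6,0],[0,0,0],-0.6],[[0,0,0],[0,0,0],-0.6],[[0,0,0],[0,0,0],-0.6]]}'
```

```text
t: 34.83
position: [0.6259, 0.0208, 0.2514]
eef_rot: [0.001, 1.0, -0.0, 0.0]
wrist_force: [-0.7, -0.1, -4.4]
gripper_width: 0.0337
grasp_force: 25.0
```

```bash
python3 -m jog '{"motion": [[[-0.1,0.15,3],[0,0,0],-0.6],[[0,0,3],[0,0,0],-0.6],[[0,0,2.5],[0,0,0],-0.6],[[0,0,1],[0,0,0],-0.6],[[0,0,0.4],[0,0,0],-0.6],[[0,0,0.2],[0,0,0],-0.6],[[0,0,0],[0,0,0],-0.6],[[0,0,0],[0,0,0],-0.6]]}'
```

```text
t: 35.83
position: [0.6273, 0.0241, 0.1505]
eef_rot: [-0.0, 1.0, 0.0, 0.0]
wrist_force: [-0.1, -0.4, -4.3]
gripper_width: 0.0336
grasp_force: 25.0
```

```bash
python3 -m jog '{"motion": [[[0,-0.1,0.1],[0,0,0],-0.6],[[0,0,0],[0,0,0],-0.6],[[0,0,0],[0,0,0],-0.6]]}'
```

```text
t: 36.2
position: [0.6271, 0.023, 0.149]
eef_rot: [-0.0, 1.0, -0.0, 0.0]
wrist_force: [-0.2, -0.3, -3.0]
gripper_width: 0.0331
grasp_force: 25.0
```

```bash
python3 -m jog '{"motion": [[[0,0,0.07],[0,0,0],-0.6],[[0,0,0],[0,0,0],-0.6],[[0,0,0],[0,0,0],0.4],[[0,0,0],[0,0,0],0.4],[[0,0,0],[0,0,0],0.4],[[0,0,-1.5],[0,0,0],0.4],[[0,0,-3],[0,0,0],0.4],[[0,0,-3],[0,0,0],0.4],[[2.81,-4.2,0],[0,0,0],0.4],[[2.81,-4.2,0],[0,0,0],0.4],[[2.81,-4.2,0],[0,0,0],0.4],[[2.81,-4.2,0],[0,0,0],0.4],[[2.81,-4.2,0],[0,0,0],0.4],[[2.81,-4.2,0],[0,0,0],0.4],[[2.81,-4.2,0],[0,0,0],0.4],[[2.81,-4.2,0],[0,0,0],0.4],[[0,0,0],[0,0,0],0.4],[[0,0,0],[0,0,0],0.4]]}'
python3 - <<'E'
from h import *
caps(eyes.read_camera("top"));caps(eyes.read_camera("side"))
E
```

```text
t: 38.45
position: [0.4027, -0.3128, 0.2239]
eef_rot: [-0.0, 1.0, 0.0, 0.0]
wrist_force: [-0.4, -0.1, -0.4]
gripper_width: 0.0656
grasp_force: 0.0
red 161 cap top mid [0.628  0.0233 0.1722] mean [0.6276 0.0242 0.1711]
blue none 0
yellow 178 cap top mid [ 0.4916 -0.3082  0.1641] mean [ 0.4918 -0.3081  0.1632]
red none 0
blue 407 cap top mid [ 0.4025 -0.3109  0.1642] mean [ 0.4025 -0.3115  0.1644]
yellow 58 cap top mid [ 0.4943 -0.2983  0.1641] mean [ 0.494  -0.2984  0.1645]
```

```bash
python3 -m jog '{"motion": [[[0,0.1,3],[0,0,0],0.4],[[0,0,3],[0,0,0],0.4],[[0,0,2.2],[0,0,0],0.4],[[0,0,0],[0,0,0],0.4],[[0,0,0],[0,0,0],-0.6],[[0,0,0],[0,0,0],-0.6],[[0,0,0],[0,0,0],-0.6],[[0,0,0],[0,0,0],-0.6],[[0,0,0],[0,0,0],-0.6],[[0,0,-2],[0,0,0],-0.6],[[0,0,-3],[0,0,0],-0.6],[[0,0,-3],[0,0,0],-0.6],[[0,0,-3],[0,0,0],-0.6]]}' 25
```

```text
t: 40.17
position: [0.4021, -0.3118, 0.2521]
eef_rot: [-0.0, 1.0, 0.0, -0.0]
wrist_force: [0.6, 0.3, -2.6]
gripper_width: 0.0336
grasp_force: 25.0
```

```bash
python3 -m jog '{"motion": [[[0,2,0],[0,0,0],-0.6],[[0,4,0],[0,0,0],-0.6],[[0,4,0],[0,0,0],-0.6],[[0,4,0],[0,0,0],-0.6],[[-2,4,0],[0,0,0],-0.6],[[-3,3,0],[0,0,0],-0.6],[[-3,3,0],[0,0,0],-0.6],[[-3,3,0],[0,0,0],-0.6],[[-3,1.2,0],[0,0,0],-0.6],[[-1,0,0],[0,0,0],-0.6],[[0,0,0],[0,0,0],-0.6],[[0,0,0],[0,0,0],-0.6]]}'
```

```text
t: 41.68
position: [0.5515, -0.0307, 0.2513]
eef_rot: [0.0, 1.0, 0.0, -0.0]
wrist_force: [-0.1, -0.6, -2.3]
gripper_width: 0.0338
grasp_force: 25.0
```

```bash
python3 -m jog '{"motion": [[[-0.05,0.05,3],[0,0,0],-0.6],[[0,0,3],[0,0,0],-0.6],[[0,0,2.5],[0,0,0],-0.6],[[0,0,1],[0,0,0],-0.6],[[0,0,0.4],[0,0,0],-0.6],[[0,0,0.2],[0,0,0],-0.6],[[0,0,0.1],[0,0,0],-0.6],[[0,0,0],[0,0,0],-0.6],[[0,0,0],[0,0,0],-0.6]]}'
```

```text
t: 42.8
position: [0.5531, -0.0295, 0.1497]
eef_rot: [-0.0, 1.0, -0.0, 0.0]
wrist_force: [-0.1, -0.2, 2.1]
gripper_width: 0.0334
grasp_force: 25.0
```

```bash
python3 -m jog '{"motion": [[[0,0,0],[0,0,0],0.4],[[0,0,0],[0,0,0],0.4],[[0,0,0],[0,0,0],0.4],[[0,0,-1.5],[0,0,0],0.4],[[0,0,-3],[0,0,0],0.4],[[0,0,-3],[0,0,0],0.4],[[1,-4.65,0],[0,0,0],0.4],[[1,-4.65,0],[0,0,0],0.4],[[1,-4.65,0],[0,0,0],0.4],[[1,-4.65,0],[0,0,0],0.4],[[1,-4.65,0],[0,0,0],0.4],[[1,-4.65,0],[0,0,0],0.4],[[0,0,0],[0,0,0],0.4],[[0,0,0],[0,0,0],0.4]]}'
```

```text
t: 44.55
position: [0.4931, -0.3081, 0.2249]
eef_rot: [-0.0, 1.0, 0.0, 0.0]
wrist_force: [0.4, -0.2, 0.0]
gripper_width: 0.0656
grasp_force: 0.0
```

```bash
python3 -m jog '{"motion": [[[0,-0.1,3],[0,0,0],0.4],[[0,0,3],[0,0,0],0.4],[[0,0,2.3],[0,0,0],0.4],[[0,0,0],[0,0,0],0.4],[[0,0,0],[0,0,0],-0.6],[[0,0,0],[0,0,0],-0.6],[[0,0,0],[0,0,0],-0.6],[[0,0,0],[0,0,0],-0.6],[[0,0,0],[0,0,0],-0.6],[[0,0,-2],[0,0,0],-0.6],[[0,0,-3],[0,0,0],-0.6],[[0,0,-3],[0,0,0],-0.6],[[0,0,-3],[0,0,0],-0.6]]}' 25
```

```text
t: 46.18
position: [0.4925, -0.3093, 0.2532]
eef_rot: [0.0, 1.0, 0.0, -0.0]
wrist_force: [0.4, -0.0, -5.0]
gripper_width: 0.0336
grasp_force: 25.0
```

```bash
python3 -m jog '{"motion": [[[-1,2,0],[0,0,0],-0.6],[[-2.1,3.7,0],[0,0,0],-0.6],[[-2.1,3.7,0],[0,0,0],-0.6],[[-2.1,3.7,0],[0,0,0],-0.6],[[-2.1,3.7,0],[0,0,0],-0.6],[[-1.6,2.6,0],[0,0,0],-0.6],[[-0.5,1,0],[0,0,0],-0.6],[[0,0,0],[0,0,0],-0.6],[[0,0,0],[0,0,0],-0.6]]}'
```

```text
t: 47.3
position: [0.6072, -0.1069, 0.2517]
eef_rot: [0.001, 1.0, -0.0, 0.0]
wrist_force: [0.2, -0.1, -3.5]
gripper_width: 0.0337
grasp_force: 25.0
```

```bash
python3 -m jog '{"motion": [[[0,0.05,3],[0,0,0],-0.6],[[0,0,3],[0,0,0],-0.6],[[0,0,2.5],[0,0,0],-0.6],[[0,0,1],[0,0,0],-0.6],[[0,0,0.4],[0,0,0],-0.6],[[0,0,0.2],[0,0,0],-0.6],[[0,0,0.1],[0,0,0],-0.6],[[0,0,0],[0,0,0],-0.6],[[0,0,0],[0,0,0],-0.6]]}'
```

```text
t: 48.42
position: [0.6081, -0.1051, 0.1498]
eef_rot: [-0.0, 1.0, -0.0, 0.0]
wrist_force: [-0.5, -0.5, -0.7]
gripper_width: 0.0335
grasp_force: 25.0
```

Touching. Release, rise and move off to the right for a final look.

```bash
python3 -m jog '{"motion": [[[0,0,0.04],[0,0,0],-0.6],[[0,0,0],[0,0,0],0.4],[[0,0,0],[0,0,0],0.4],[[0,0,0],[0,0,0],0.4],[[0,0,-1.5],[0,0,0],0.4],[[0,0,-3],[0,0,0],0.4],[[0,0,-4],[0,0,0],0.4],[[1,-4,0],[0,0,0],0.4],[[1,-4,0],[0,0,0],0.4],[[1,-4,0],[0,0,0],0.4],[[1,-4,0],[0,0,0],0.4],[[1,-4,0],[0,0,0],0.4],[[0,0,0],[0,0,0],0.4],[[0,0,0],[0,0,0],0.4],[[0,0,0],[0,0,0],0.4]]}'
python3 - <<'E'
from h import *
for n in("top","side"):
    c=eyes.read_camera(n); print(n); caps(c)
    for th in("flower_block","tin_green","tin_orange"):
        for r in tip_of(n,th)[:1]: print(th,round(r["score"],2),((np.array(r["location"])-c["t"])@c["R"]).round(4))
    W=world(c); k=(np.hypot(W[:,0]-.528,W[:,1]-.31)<.05)&(W[:,2]>.070)&(W[:,2]<.084); print("grip",rect(W[k]))
    cv2.imwrite(f"pics/{n}4.png",c["color"][:,:,::-1])
E
```

```text
t: 50.3
position: [0.5584, -0.3038, 0.2342]
eef_rot: [-0.001, 1.0, 0.0, 0.0]
wrist_force: [-0.1, -0.0, 0.2]
gripper_width: 0.0658
grasp_force: 0.0
top
red 161 cap top mid [0.628  0.0244 0.1719] mean [0.6276 0.0243 0.171 ]
blue 167 cap top mid [ 0.5521 -0.029   0.1718] mean [ 0.5514 -0.0283  0.1711]
yellow 163 cap top mid [ 0.605  -0.1043  0.1725] mean [ 0.6063 -0.1046  0.1711]
flower_block 0.78 [0.5272 0.3068 0.0213]
tin_green 0.76 [0.5546 0.0418 0.0108]
tin_orange 0.75 [ 0.5284 -0.1034  0.0093]
grip [array([528.9, 310.3]), array([23.6, 49.9]), np.float64(80.8)]
side
red 215 cap top mid [0.6297 0.0217 0.1725] mean [0.6285 0.0212 0.173 ]
blue 228 cap top mid [ 0.5536 -0.0302  0.1727] mean [ 0.5532 -0.0301  0.1729]
yellow 242 cap top mid [ 0.6095 -0.107   0.1724] mean [ 0.608  -0.1067  0.1729]
flower_block 0.58 [0.5306 0.3053 0.0256]
tin_green 0.72 [ 0.5857 -0.0352 -0.0006]
tin_orange 0.78 [ 0.536  -0.1052  0.0157]
grip [array([531.3, 307.9]), array([26.6, 49.5]), np.float64(80.5)]
```

View pics/top4.png

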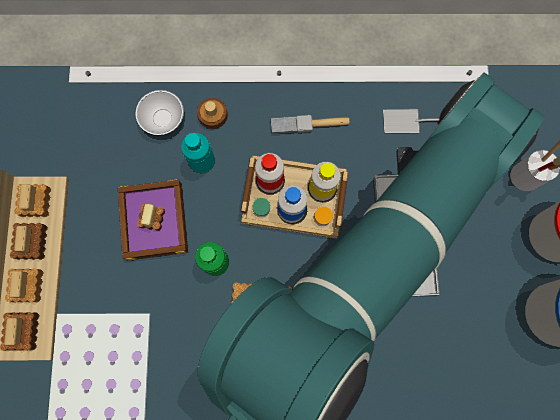

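The bottles are back on their pads at (269,170), (293,200) and (325,180), within about 2 mm of where they started. The tins are unmoved, and the block is in the middle of the ink pad at (152,217).

```bash
python3 -c "
from cell import arm; print(arm.job_done())"
```

```text
the job is handed in; nothing more can be done
None
```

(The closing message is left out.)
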